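# Clamp a washer's bearing hub and take off its dust cap of unknown thread hand

### The arm

A 6-joint arm with a two-finger parallel gripper is mounted at the origin on a cart in front of the work surface, level with it; the furniture and walls round the work are solid. World frame = base frame: x ahead of the robot, y to its left, z up, the work surface at z = 0. Lengths are in mm, angles in rad, forces in N, time in s.
With the tool pointing down it reaches from about 300 to 750 mm from the base axis. Payload 8.5 kg.
Tool frame: the origin (TCP) lies on the centre line of the jaws, within the pads' length; the fingertips stand 19 mm ahead of it and the grasp point (between the pads) is the TCP; z points along the fingers, y is the line along which they close (so a half turn about z gives the same grasp; the last joint's range is limited). The gripper opens to 85 mm and grips with 20 to 120 N. Pads are 22 mm wide; open, the fingers measure 114 mm over their backs; the gripper's body (76 mm by 85 mm) begins 54 mm behind the grasp point. The pads swing forward as they close: fully open they stand 13 mm farther back than shut.
Start: joints at [-1.43, 0.381, 1.297, -0, 1.464, -0.215], TCP at [191.581, -515.536, 250.322] pointing down, gripper open.
Joint ranges: [-3.11, 3.11], [-0.89, 2.33], [0.22, 2.48], [-1.42, 4.56], [0.17, 2.85], [-2.88, 2.88]. Speed limits (rad/s): [2.39, 2.39, 3.14, 3.14, 3.14, 3.14].

### API

Orientations are given as a 3x3 rotation matrix whose columns are the frame's x, y, z axes.
In Python, from rig import r gives the robot as it stands.
- The arm moves only by the tool play_rows, never from a script. Its argument "increments" is a list of rows, each an object with "offset": the shift along the tool's x, y, z in a scale on which 1.0 is 0.6 m, a list of three; "turn": the turn, a rotation vector about the tool's x, y, z in fractions of the full range, 1 being 90 degrees, a list of three. In form: [{"offset": [x, y, z], "turn": [wx, wy, wz]}, ...]. A call has exactly 5 rows; each row is the pose to reach, as a shift and turn from the pose commanded when the call began, along the tool's axes at that moment; what a row does not reach only later rows make up. A row lasts 1/10 s, in which the tool goes at most 50 mm and 8.59 degrees, less where a joint would pass 70% of its speed; a pose out of reach is approached as far as the arm can. Shift and turn numbers lie between -1 and 1, and a call with a number outside is refused. A call with a gripper value outside its range is refused whole. "hand" is the finger opening in mm, from 0 to 85.4, set as the call begins (left out, the last holds). The fingers move at their own pace and stop on an object; the grip force is fixed at half the most. Time passes only in rows, so rows that repeat a pose let the fingers close, or fill a call up. It gives the time, the measured TCP pose, the force, the opening and the grip force at its end, in the units of the state.
- r.get_obs(): the state, without advancing time (a new reading comes with each control period).
- r.camera(name): name is "scene" or "top" or "wrist"; returns a dict with "image" (400x640x3 uint8, blue, green, red), "camera_matrix" (3x3 intrinsics, pixels), "cam_to_world" (4x4, takes a point from camera to world coordinates). Camera axes: x right, y down, z forward; pixel columns grow to the right and rows downward; lengths in mm; the calibration is good to about 2 mm. A picture is of the moment at which its call begins. There is no depth.
- r.finish_job(): hands the job in; it is judged then, once.
The state is a dict: "t": time; "joints": joint angles; "qd": joint speeds; "joint_efforts": joint torques, N m; "eef_pos": TCP position; "ee_rot": TCP orientation; "force": force on the tool from outside, world axes, zero at the start; "ft_torque": the same for the moment, N m; "opening": opening from 0.0 (shut) to 1.0 (fully open); "gripper_force": force on a finger pad.
Only numpy, scipy, OpenCV 4.12 (cv2) and the standard library are available. Lean on these libraries where they do the work, as an engineer would, in place of code of your own. Each camera call takes 0.05 s, during which the arm holds its last target. There are 200 camera calls.

### The job

The washer's bearing hub stands loose in the machine vise, with its hexagonal dust cap screwed on. Crank the vise shut so that the hub is firmly clamped, then unscrew the cap: nobody knows whether this hub has a right-hand or a left-hand thread, so try both ways and turn it the way it gives, without forcing it so hard that the hub twists in the jaws. Lift the cap off and finish while holding it in the gripper, level, a hand's breadth (about 10 cm) above where it sat, with the hub still clamped; leave the tools and tin lying around alone.

Things in the scene. Friction and masses are not known exactly. Their poses are not given: they have to be found in the camera images.
- vise: Small grey machine vise on a thin 150 x 104 mm mat, fixed to the deck. Origin: on the deck under the middle of the bed; x runs along the screw from the crank (-x, towards the robot) to the fixed jaw, z up. Bed top at z = 38 mm, jaws 80 mm wide in y, tops at z = 76 mm; fixed jaw's face at x = +26 mm; front block x = -78 to -62 mm, top at z = 78 mm.
- vise_jaw: The moving jaw. Origin at deck height under its clamping face, which looks to the vise's +x. It slides along vise x, driven by the crank, 8 mm a turn.
- vise_crank (a joint): Crank angle, rad; 0 = arm straight up. Grows clockwise seen from the robot (looking along vise +x the grip goes from up to vise -y, down, +y), which closes the jaw: its face is at vise x = -34 mm + 1.273 mm per rad. Starts at 0 to 3; the jaw has closed on the hub at about 7.9, and it is firm by 8.4 to 9; limit 11. It locks itself where it is left.
- crank_axis (a point): Centre of the circle on which the crank's grip goes round, 64 mm above the deck, at vise x = -114 mm, y = 0; the circle stands square to vise x and has 40 mm radius. Turning takes about 3 N at the grip; 8 to 15 N at the grip once the jaw is on the hub clamps it well.
- crank_grip (a point): Middle of the crank's round black grip, a bar 14 mm thick, 36 mm long, parallel to vise x, always 40 mm off the crank axis. The crank arm joins its +x end (arm's near face at vise x = -93 mm); it is free all round otherwise. At its lowest its centre is 24 mm above the deck. It is a sleeve that spins freely on its pin.
- hub: Loose aluminium bearing hub, 0.5 kg, standing on the bed: body 50 x 50 x 38 mm, round shoulder 45 mm across up to z = 42 mm, steel threaded neck 30 mm across up to z = 62 mm (hidden in the cap at first), brass nipple on its +y side. Origin: centre of its underside, z up. It has 6 to 10 mm of play between the jaws; clamped, its centre is at vise x = +1 mm.
- cap: Hexagonal steel dust cap screwed on the hub, 38 mm across flats, 26 mm high, 0.14 kg. Origin: centre of its lower rim, z up; its x axis is square to a pair of flats (others at +-60 degrees). Seated, its rim is 4 mm above the jaw tops and it has under 2 mm of upward play: it cannot be pulled off unturned.
- seat (a point): Point on the hub's axis at the shoulder, where the cap's rim sits, 42 mm above the hub's underside. Coarse thread, hand unknown and changing: the wrong way the cap meets a hard stop within 0.05 to 0.3 rad; the right way it turns freely (under 0.2 N m), rising 2.45 mm per rad, and from 1.35 to 1.75 rad on it is off the thread and lifts straight out; next stop at about 1.9 rad.
- grease_tube: White grease tube, 45 x 146 x 30 mm, lying on the deck to the right of the vise; leave alone.
- nut_driver: Nut driver with a fluted handle, 25 x 179 mm, lying on the deck to the left of the vise; leave alone.
- washer_tin: Flat round tin, 62 mm diameter, 24 mm high, behind the vise; leave alone.
There are look-alikes about, which are no part of the job. There is more than one size of the hub; the one meant has the size given above.

How it is judged (in metres and radians):
On the way:
1. the hub is clamped in the vise (moving jaw presses on it with more than 15 N) with the cap still on it (contact force between vise_jaw and hub above 15 N and z of cap in the frame of hub below 0.047 m), for 0.3 s.
At the end, for the whole second after the job is handed in: Gripper holds the cap (over 1 N), still (under 0.05 m/s), level (0.35 rad), 60 to 200 mm above its seat, within 80 mm of the hub's axis, touching neither hub nor vise; the hub stands on the bed (5 mm), square in the jaws (0.1 rad), clamped with over 15 N (z of cap in the frame of hub between 0.102 and 0.242 m and horizontal distance between cap and hub below 0.08 m and contact force between the fingers and cap above 1 N and contact force between cap and hub below 0.1 N and contact force between cap and vise below 0.1 N and angle between cap's own z axis and vertical below 0.35 rad and linear speed of cap below 0.05 m/s and contact force between vise_jaw and hub above 15 N and z of hub in the frame of vise below 0.043 m and angle between the x axis of hub and the x axis of vise, either way round below 0.1 rad); the arm keeps its last pose, push and grip.
It fails at once if the hub twists in the jaws by more than 0.2 rad (cap forced against its stop, or turned with the hub loose) (angle between the x axis of hub and the x axis of vise, either way round above 0.2 rad).
It fails at once if the hub is lifted off the vise's bed by more than 10 mm (z of hub in the frame of vise above 0.048 m).
It fails at once if the grease tube, nut driver or tin is moved by more than 25 mm (distance of any of grease_tube, nut_driver, washer_tin from where it was at the start of the episode above 0.025 m).
It also fails if it takes over 58 s, if anything falls off the work surface, if the arm or the gripper's body presses on something with over 40 N, if the wrist force passes 120 N, or if a joint passes its speed limit or range.

## Working session

There is one attempt and no reset: what is moved stays moved. The work goes in short steps, Python scripts to look and compute and a tool call to move; the robot and the scene stay as the last step left them, time stands still between calls to the robot, and variables do not carry over. Pictures are saved under pics/ and viewed, at most 10 in all, crops included, and the job is handed in when it is done.

Besides the shell and the picture viewer there is one more tool, called after "Emit:" as a command line: name --argument value ..., lists and objects as JSON in quotes. play_rows: Moves the arm, as the interface text tells. Its arguments: {"type":"object","properties":{"increments":{"type":"array"},"hand":{"type":"number"}},"required":["increments"]}

```bash
ls; mkdir -p pics; python3 - <<'E'
from rig import r
import cv2,numpy as np
o=r.get_obs();print(o)
for n in("scene","top"):
    c=r.camera(n);cv2.imwrite(f"pics/{n}0.png",c["image"]);print(n,c["camera_matrix"].round(1).tolist(),c["cam_to_world"].round(3).tolist())
E
```

```text
pics
{'t': 0.0, 'joints': array([-1.43030477e+00,  3.81212471e-01,  1.29827926e+00,  1.38589629e-05,
        1.46361002e+00, -2.15303498e-01]), 'qd': array([ 0.00029573,  0.00064046, -0.00086578, -0.00144694,  0.00070395,
        0.00033181]), 'joint_efforts': array([-1.78171333e-03, -4.48466349e+01, -2.31279945e+01, -2.21172613e-04,
        4.87877405e-03,  1.91704679e-06]), 'eef_pos': array([ 191.54469877, -515.27713626,  249.69667981]), 'ee_rot': array([[ 9.37370393e-01,  3.48334189e-01, -1.97674414e-04],
       [ 3.48334083e-01, -9.37369259e-01,  1.49615401e-03],
       [ 3.35867673e-04, -1.47130721e-03, -9.99998861e-01]]), 'force': array([-0.32929926,  1.4057469 , -0.88430115]), 'ft_torque': array([-0.02840634,  0.07216954, -0.01997696]), 'gripper_force': 0.0, 'opening': 0.9989054118003023}
scene [[385.0, 0.0, 316.8], [0.0, 385.0, 198.6], [0.0, 0.0, 1.0]] [[0.886, -0.274, 0.373, 241.345], [-0.463, -0.513, 0.723, -998.171], [-0.007, -0.813, -0.582, 602.097], [0.0, 0.0, 0.0, 1.0]]
top [[451.6, 0.0, 322.6], [0.0, 451.6, 194.1], [0.0, 0.0, 1.0]] [[-0.044, -0.979, 0.201, 383.324], [-0.999, 0.042, -0.015, -388.815], [0.006, -0.201, -0.98, 980.581], [0.0, 0.0, 0.0, 1.0]]
```

View pics/scene0.png

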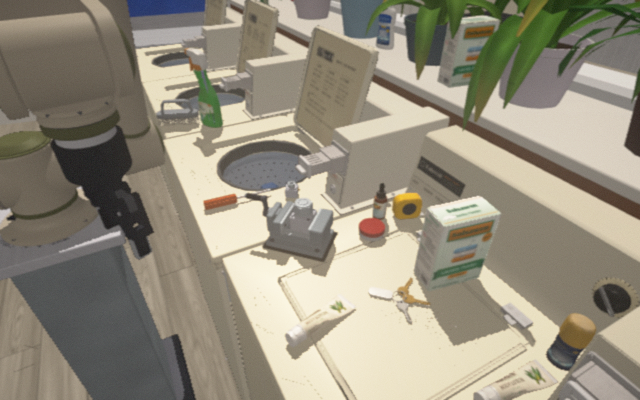

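View pics/top0.png

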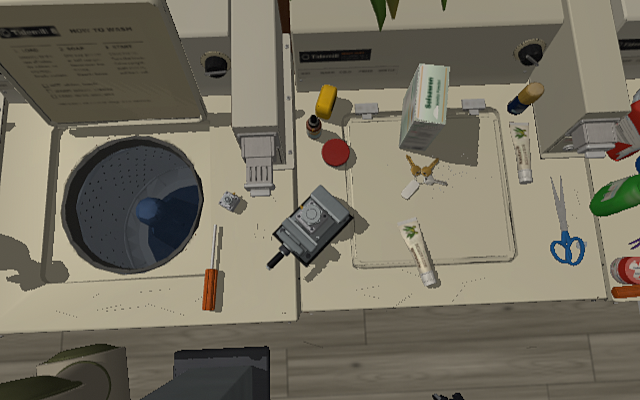

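The scene view shows the vise at about (300,228). In the top view it sits at about (312,225), turned some 40°, with the crank grip near (277,258) and the cap near (313,213). The tube, driver and tin are clear of it.

```bash
python3 - <<'E'
import cv2,numpy as np
a=cv2.imread("pics/top0.png")[175:285,250:370]
b=cv2.imread("pics/scene0.png")[170:265,250:350]
a=cv2.resize(a,(400,367),interpolation=2);b=cv2.resize(b,(386,367),interpolation=2)
cv2.imwrite("pics/z0.png",np.hstack([a,b]))
E
```

```text
(no output)
```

View pics/z0.png

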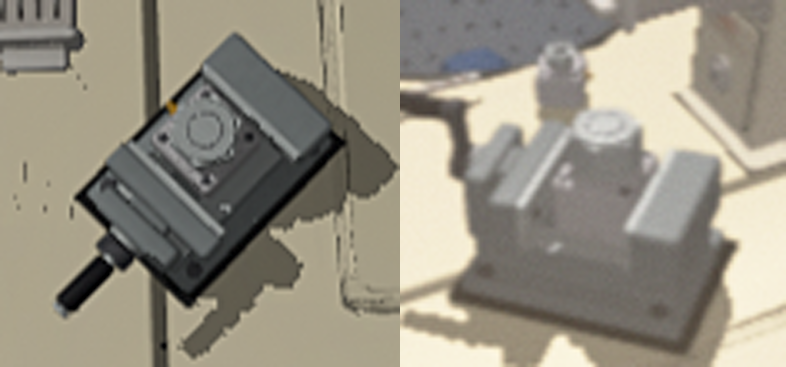

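The crop shows mat corners at about (76,197), (190,305) and (346,143), and the black grip from (65,303) to (108,262). The cap's hexagon is near (207,130).

```bash
cat > h.py <<'E'
import numpy as np,cv2
from scipy.spatial.transform import Rotation as R
def ray(c,p):
    K,T=c["camera_matrix"],c["cam_to_world"]
    d=T[:3,:3]@np.linalg.solve(K,[p[0],p[1],1]);return T[:3,3],d/np.linalg.norm(d)
def onz(c,p,z):
    o,d=ray(c,p);return o+d*(z-o[2])/d[2]
def proj(c,P):
    q=np.linalg.inv(c["cam_to_world"])@np.r_[P,1];q=c["camera_matrix"]@q[:3];return q[:2]/q[2]
def vise(): 
    v=np.load("v.npy");return v
def V2W(p,v=None):
    v=vise() if v is None else v
    c,s=np.cos(v[2]),np.sin(v[2]);return np.array([v[0]+c*p[0]-s*p[1],v[1]+s*p[0]+c*p[1],p[2]])
def W2V(P,v=None):
    v=vise() if v is None else v
    c,s=np.cos(v[2]),np.sin(v[2]);d=np.asarray(P)-[v[0],v[1],0];return np.array([c*d[0]+s*d[1],-s*d[0]+c*d[1],d[2]])
E
python3 - <<'E'
from rig import r
from h import *
from scipy.optimize import least_squares
c=r.camera("top");f=lambda x,y:(250+(x+.5)/3.333-.5,175+(y+.5)/3.336-.5)
px=[f(76,197),f(190,305),f(346,143)]
mod=[(-75,52),(-75,-52),(75,-52)]
W=[onz(c,p,3) for p in px];print(np.round(W,1))
g=lambda v:np.concatenate([(V2W((*m,3),v)-w)[:2] for m,w in zip(mod,W)])
s=least_squares(g,[450,-400,-.7],x_scale=[100,100,1]);print(s.x,np.round(s.fun,1));np.save("v.npy",s.x)
# fixed jaw top corners check & cap
for n,p,z in(("jaw far",(233,33),76),("jaw right",(328,120),76),("cap",(207,130),106),("fb",(62,0),0)):
    print(n,W2V(onz(c,f(*p),z)).round(1))
for e,x in(((65,303),-132),((108,262),-94),((86,283),-113)):
    o,d=ray(c,f(*e));a=W2V(o);b=W2V(o+d*1000);t=(x-a[0])/(b[0]-a[0]);q=a+t*(b-a);print("grip",q.round(1),np.hypot(q[1],q[2]-64))
for a in np.arange(0,3.1,.5): print(a,[np.round((proj(c,V2W((x,-40*np.sin(a),64+40*np.cos(a))))-[250,175])*3.333) for x in(-132,-94)])
E
```

```text
[[ 500.6 -290.9    3. ]
 [ 428.  -362.5    3. ]
 [ 528.4 -468.6    3. ]]
[ 515.46641703 -380.10198346   -0.80783623] [ 0.6  1.  -1.9  0.6  1.3 -1.6]
jaw far [63.  41.4 76. ]
jaw right [ 63.9 -38.   76. ]
cap [  5.3   7.2 106. ]
fb [ 12.3 151.8   0. ]
grip [-132.    18.5  -93.2] 158.26382914389967
grip [ -94.    86.9 -728.8] 797.5304603989575
grip [-113.    22.6 -137.9] 203.1918866175564
0.0 [array([ 49., 308.]), array([ 95., 260.])]
0.5 [array([ 73., 332.]), array([120., 284.])]
1.0 [array([ 93., 350.]), array([139., 302.])]
1.5 [array([104., 358.]), array([148., 311.])]
2.0 [array([102., 354.]), array([146., 308.])]
2.5 [array([ 90., 340.]), array([133., 295.])]
3.0 [array([ 70., 320.]), array([113., 276.])]
```

```bash
cat >> h.py <<'E'
def tool(yaw,tilt=0):
    """yaw: direction of tool x in vise frame (rad); tilt: tool z leaned to vise +x (rad)"""
    b=np.array([[np.cos(yaw),np.sin(yaw),0],[np.sin(yaw),-np.cos(yaw),0],[0,0,-1]])
    Rt=R.from_euler('y',-tilt).as_matrix()@b
    return R.from_euler('z',vise()[2]).as_matrix()@Rt
def go(o,P,Rm,n=10):
    """rows from the current measured pose to world pose P,Rm, in calls of 5"""
    p,Q=o["eef_pos"],np.array(o["ee_rot"]);w=R.from_matrix(Q.T@Rm).as_rotvec()
    for k in range(0,n,5):
        p0=p+(P-p)*k/n;Q0=Q@R.from_rotvec(w*k/n).as_matrix()
        print([((Q0.T@((P-p)*i/n)).round(1).tolist(),np.degrees(w*i/n).round(2).tolist()) for i in range(1,6)])
def st(o):
    v=W2V(o["eef_pos"]);c=R.from_euler('z',-vise()[2]).as_matrix()
    print("t",round(o["t"],2),"vise pos",v.round(1),"F(vise)",(c@o["force"]).round(1),"M",(c@o["ft_torque"]).round(2),"op",round(o["opening"]*85.4,1),"gf",round(o["gripper_force"],1),"q",np.round(o["joints"],2))
E
python3 - <<'E'
from rig import r
from h import *
o=r.get_obs();st(o);go(o,V2W((-118,-4,185)),tool(0,np.radians(15)),10)
E
```

```text
t 0.15 vise pos [-126.1 -327.6  249.9] F(vise) [-0.5 -0.1  0.5] M [-0.08 -0.04 -0.02] op 85.4 gf 0.0 q [-1.43  0.38  1.3  -0.    1.46 -0.22]
[([30.0, -12.1, 6.5], [-0.88, 1.33, 6.63]), ([60.1, -24.1, 13.0], [-1.76, 2.66, 13.25]), ([90.1, -36.2, 19.5], [-2.64, 3.99, 19.88]), ([120.1, -48.3, 26.0], [-3.52, 5.32, 26.51]), ([150.2, -60.3, 32.5], [-4.39, 6.64, 33.13])]
[([17.6, -26.8, 7.8], [-0.88, 1.33, 6.63]), ([35.2, -53.6, 15.6], [-1.76, 2.66, 13.25]), ([52.8, -80.5, 23.4], [-2.64, 3.99, 19.88]), ([70.4, -107.3, 31.3], [-3.52, 5.32, 26.51]), ([87.9, -134.1, 39.1], [-4.39, 6.64, 33.13])]
```

Units first: shifts go in shares of 0.6 m and turns go in shares of 90 degrees. So 150 mm is 0.25, 120 mm is 0.2, 1.3 degrees is 0.0144.

Emit:
play_rows --increments '[{"offset": [0.05, -0.02, 0.0108], "turn": [-0.01, 0.0144, 0.0733]}, {"offset": [0.1, -0.04, 0.0217], "turn": [-0.02, 0.03, 0.1467]}, {"offset": [0.15, -0.06, 0.0325], "turn": [-0.0289, 0.0444, 0.2211]}, {"offset": [0.2, -0.08, 0.0433], "turn": [-0.0389, 0.0589, 0.2944]}, {"offset": [0.25, -0.1, 0.0542], "turn": [-0.0489, 0.0733, 0.3678]}]'

```text
t: 0.65
eef_pos: [312.0, -406.1, 217.4]
ee_rot: [[0.966, -0.228, 0.119], [-0.222, -0.973, -0.068], [0.131, 0.039, -0.991]]
force: [0.2, 1.2, -0.6]
opening: 1.002
gripper_force: 0.0
```

Converted, -134 mm is -0.2233, -107.3 mm is -0.1788, 33.1 degrees is 0.3678.

Emit:
play_rows --increments '[{"offset": [0.0293, -0.0447, 0.013], "turn": [-0.01, 0.0144, 0.0733]}, {"offset": [0.0587, -0.0893, 0.026], "turn": [-0.02, 0.03, 0.1467]}, {"offset": [0.088, -0.1342, 0.039], "turn": [-0.0289, 0.0444, 0.2211]}, {"offset": [0.1173, -0.1788, 0.0522], "turn": [-0.0389, 0.0589, 0.2944]}, {"offset": [0.1467, -0.2233, 0.065], "turn": [-0.0489, 0.0733, 0.3678]}]'

```text
t: 1.15
eef_pos: [431.7, -297.2, 184.9]
ee_rot: [[0.665, -0.725, 0.178], [-0.7, -0.688, -0.189], [0.26, 0.001, -0.966]]
force: [0.7, -1.4, 0.4]
opening: 1.003
gripper_force: 0.0
```

```bash
python3 - <<'E'
from rig import r
from h import *
o=r.get_obs();st(o);print(np.array(o["ee_rot"]).round(3).tolist(),tool(0,np.radians(15)).round(3).tolist())
c=r.camera("wrist");cv2.imwrite("pics/w1.png",c["image"]);np.save("w1.npy",{k:c[k] for k in c if k!="image"},allow_pickle=True)
for a in(0,.1,.2,.4):print(a,[proj(c,V2W((x,-40*np.sin(a),64+40*np.cos(a)))).round() for x in(-132,-96)])
print([proj(c,V2W(p)).round() for p in((-78,40,78),(-78,-40,78),(26,40,76),(26,-40,76),(1,0,106))])
E
```

```text
t 1.15 vise pos [-117.8   -3.3  184.9] F(vise) [ 1.5 -0.5  0.4] M [-0.04  0.08 -0.01] op 85.7 gf 0.0 q [-0.83  0.31  1.65  0.01  0.92  1.55]
[[0.665, -0.725, 0.178], [-0.7, -0.688, -0.189], [0.26, 0.001, -0.966]] [[0.668, -0.723, 0.179], [-0.698, -0.691, -0.187], [0.259, 0.0, -0.966]]
0 [array([316., 274.]), array([316., 216.])]
0.1 [array([322., 274.]), array([322., 216.])]
0.2 [array([328., 273.]), array([328., 216.])]
0.4 [array([340., 272.]), array([340., 216.])]
[array([259., 189.]), array([373., 188.]), array([259.,  41.]), array([372.,  41.]), array([315.,  59.])]
```

View pics/w1.png

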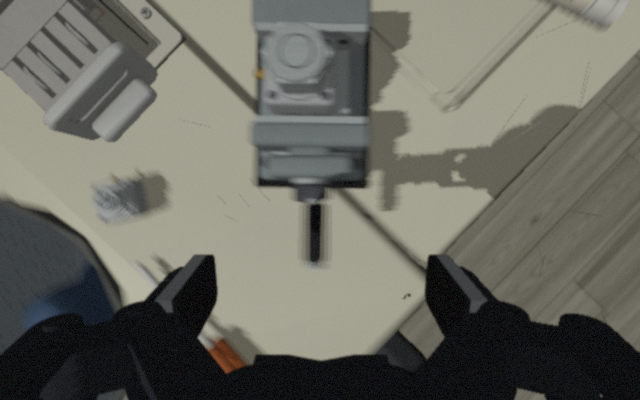

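The wrist view shows the grip pointing straight up, black from (316,198) to (315,263). The front block's top spans rows 150 to 178, the fixed jaw face is near row 28 and the cap centre is near (298,53). I'll refine the vise pose from these edges.

```bash
python3 - <<'E'
from h import *
c=np.load("w1.npy",allow_pickle=True).item();g=cv2.cvtColor(cv2.imread("pics/w1.png"),6)
for x in(275,345,360):print(x,[(i,int(v)) for i,v in enumerate(g[10:200,x],10) if abs(int(g[i+2,x])-int(g[i-2,x]))>22])
for y in(14,135,165,186,184,240):print(y,[(i,int(v)) for i,v in enumerate(g[y,245:385],245) if abs(int(g[y,i+2])-int(g[y,i-2]))>25])
print("vise pred mat",[proj(c,V2W(p)).round(1) for p in((-75,52,3),(-75,-52,3),(-75,52,0))])
E
python3 - <<'E'
import cv2
cv2.imwrite("pics/z1.png",cv2.resize(cv2.imread("pics/w1.png")[0:275,240:390],None,fx=2.18,fy=2.18,interpolation=2))
E
```

```text
275 [(22, 118), (23, 128), (90, 139), (91, 124), (92, 109), (98, 119), (99, 122), (103, 127), (104, 112), (105, 98), (113, 96), (114, 106), (115, 123), (116, 133), (120, 141), (121, 129), (122, 113), (123, 97), (144, 97), (145, 89), (146, 76), (149, 68), (150, 82), (151, 112), (152, 125), (154, 111), (155, 94), (174, 108), (175, 99), (176, 92), (177, 81), (178, 80), (179, 70), (180, 50), (181, 27), (184, 30), (185, 45), (186, 86), (187, 121), (188, 142), (189, 155)]
345 [(23, 112), (24, 129), (25, 136), (29, 139), (30, 132), (31, 112), (32, 90), (33, 81), (38, 65), (39, 55), (40, 40), (43, 41), (44, 53), (106, 82), (107, 94), (108, 111), (109, 121), (112, 124), (113, 105), (115, 95), (116, 118), (117, 136), (118, 142), (121, 141), (122, 134), (123, 111), (124, 95), (144, 104), (145, 97), (146, 88), (147, 72), (148, 69), (152, 64), (171, 100), (172, 89), (173, 76), (174, 61), (175, 59), (180, 37), (181, 30), (185, 26), (186, 28), (187, 54), (188, 95), (189, 107), (191, 94), (192, 86), (198, 93), (199, 100)]
360 [(23, 111), (24, 131), (25, 137), (29, 137), (30, 133), (31, 117), (32, 98
[... 564 characters left out ...]
(289, 53), (362, 24), (363, 29), (364, 56), (365, 76), (366, 93), (367, 106), (368, 117), (369, 129), (370, 137), (371, 146), (383, 118), (384, 112)]
184 [(252, 145), (253, 137), (254, 127), (255, 120), (256, 107), (257, 92), (258, 68), (259, 42), (260, 37), (293, 49), (363, 28), (364, 32), (365, 47), (366, 71), (367, 94), (368, 106), (369, 118), (370, 131), (371, 136), (381, 122), (382, 118)]
240 [(304, 124), (305, 117), (306, 102), (307, 95), (308, 95), (309, 78), (310, 56), (311, 36), (312, 30), (317, 23), (318, 29), (319, 51), (320, 77), (321, 93), (322, 94), (323, 98), (324, 117), (325, 122), (384, 126)]
vise pred mat [array([260.2, 188. ]), array([374. , 187.6]), array([260.7, 188.1])]
```

View pics/z1.png

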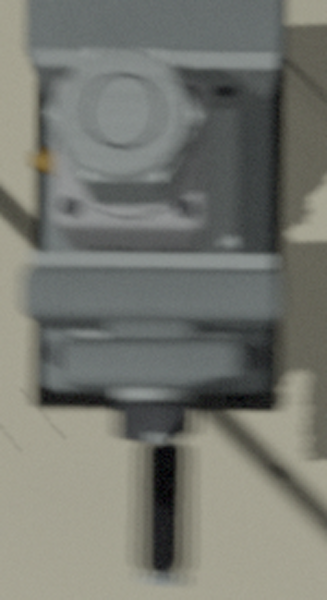

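```bash
python3 - <<'E'
from rig import r
from h import *
v=vise();s=V2W((3,2.2,0));v[:2]=s[:2];np.save("v.npy",v);print(v)
c=np.load("w1.npy",allow_pickle=True).item()
print("grip",W2V(onz(c,(315.5,230),104)).round(1),"cap",W2V(onz(c,(297,50),106)).round(1))
o=r.get_obs();st(o);go(o,V2W((-116,W2V(onz(c,(315.5,230),104))[1],110)),tool(0,np.radians(15)),5)
E
```

```text
[ 519.12975489 -380.75002333   -0.80783623]
grip [-107.7   -2.1  104. ] cap [  3.7   8.8 106. ]
t 1.2 vise pos [-122.1   -1.8  183.8] F(vise) [-2.8  2.5 -1. ] M [0.07 0.28 0.03] op 85.6 gf 0.0 q [-0.82  0.31  1.65  0.    0.92  1.56]
[([-2.6, 0.1, 14.6], [0.0, 0.01, -0.14]), ([-5.3, 0.2, 29.1], [0.01, 0.01, -0.27]), ([-7.9, 0.3, 43.7], [0.01, 0.02, -0.41]), ([-10.6, 0.4, 58.3], [0.01, 0.02, -0.55]), ([-13.2, 0.5, 72.9], [0.01, 0.03, -0.68])]
```

Converted, 73 mm is 0.1217, 14.6 mm is 0.0243.

Emit:
play_rows --increments '[{"offset": [-0.0043, 0, 0.0243], "turn": [0, 0, 0]}, {"offset": [-0.0088, 0, 0.0483], "turn": [0, 0, 0]}, {"offset": [-0.0133, 0, 0.0725], "turn": [0, 0, 0]}, {"offset": [-0.0175, 0, 0.0967], "turn": [0, 0, 0]}, {"offset": [-0.022, 0, 0.1217], "turn": [0, 0, 0]}]'

```text
t: 1.7
eef_pos: [435.1, -302.7, 110.7]
ee_rot: [[0.669, -0.722, 0.178], [-0.697, -0.692, -0.188], [0.258, 0.002, -0.966]]
force: [0.6, 0.5, 0.6]
opening: 1.001
gripper_force: 0.0
```

Emit:
play_rows --increments '[{"offset": [0, 0, 0], "turn": [0, 0, 0]}, {"offset": [0, 0, 0], "turn": [0, 0, 0]}, {"offset": [0, 0, 0], "turn": [0, 0, 0]}, {"offset": [0, 0, 0], "turn": [0, 0, 0]}, {"offset": [0, 0, 0], "turn": [0, 0, 0]}]' --hand 0

```text
t: 2.2
eef_pos: [435.3, -302.7, 111.9]
ee_rot: [[0.668, -0.722, 0.179], [-0.697, -0.692, -0.188], [0.26, 0.001, -0.966]]
force: [-11.4, -7.4, 1.8]
opening: 0.145
gripper_force: 34.8
```

```bash
python3 - <<'E'
from rig import r
from h import *
o=r.get_obs();st(o)
cs=[r.camera(n)["image"] for n in("wrist","scene")]
cv2.imwrite("pics/z2.png",np.hstack([cv2.resize(cs[0][50:350,170:470],(400,400)),cv2.resize(cs[1][140:290,225:375],(400,400))]))
E
```

```text
t 2.2 vise pos [-114.3   -6.6  111.9] F(vise) [ -2.6 -13.4   1.8] M [-2.57  0.21 -0.83] op 12.4 gf 34.8 q [-0.83  0.42  1.73  0.01  0.73  1.54]
```

View pics/z2.png

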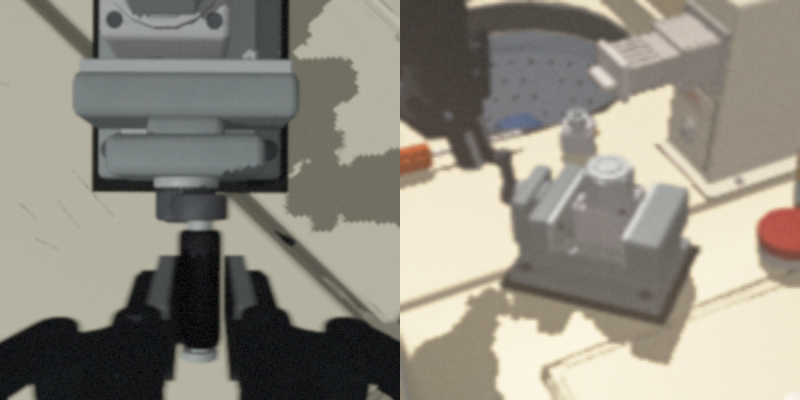

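The left crop shows the grip between the pads, left pad touching, and the crank arm near vertical. The right crop shows the hub and cap undisturbed. I'll let the fingers finish closing.

Emit:
play_rows --increments '[{"offset": [0, 0, 0], "turn": [0, 0, 0]}, {"offset": [0, 0, 0], "turn": [0, 0, 0]}, {"offset": [0, 0, 0], "turn": [0, 0, 0]}, {"offset": [0, 0, 0], "turn": [0, 0, 0]}, {"offset": [0, 0, 0], "turn": [0, 0, 0]}]'

```text
t: 2.8
eef_pos: [435.2, -302.8, 111.9]
ee_rot: [[0.668, -0.722, 0.178], [-0.697, -0.692, -0.189], [0.26, 0.002, -0.966]]
force: [-1.0, 1.9, 5.9]
opening: 0.14
gripper_force: 58.7
```

```bash
python3 - <<'E'
from rig import r
from h import *
st(r.get_obs())
E
```

```text
t 2.8 vise pos [-114.3   -6.8  111.9] F(vise) [-2.1  0.6  5.9] M [ 0.08  0.28 -0.07] op 11.9 gf 58.7 q [-0.83  0.42  1.73  0.01  0.73  1.54]
```

```bash
cat >> h.py <<'E'
def crank(a,b,dy=0,dz=0,n=5,rows=5):
    for k in range(0,n,rows):
        s=a+(b-a)*k/n
        L=[]
        for i in range(1,rows+1):
            e=a+(b-a)*(k+i)/n;f=i/rows if k==0 else 0
            Y=40*(np.sin(e)-np.sin(s))-dy*f;Z=40*(np.cos(e)-np.cos(s))+dz*f
            L.append([round(.259*Z,1),round(Y,1),round(-.966*Z,1)])
        print(round(s,2),"->",round(e,2),L)
E
python3 -c "
from h import *
crank(.17,2.17,n=10)"
```

```text
0.17 -> 1.17 [[np.float64(-0.6), np.float64(7.7), np.float64(2.1)], [np.float64(-1.5), np.float64(14.8), np.float64(5.6)], [np.float64(-2.8), np.float64(21.1), np.float64(10.3)], [np.float64(-4.4), np.float64(26.2), np.float64(16.2)], [np.float64(-6.2), np.float64(30.1), np.float64(23.0)]]
1.17 -> 2.17 [[np.float64(-2.0), np.float64(2.4), np.float64(7.4)], [np.float64(-4.0), np.float64(3.2), np.float64(15.0)], [np.float64(-6.1), np.float64(2.4), np.float64(22.7)], [np.float64(-8.1), np.float64(0.0), np.float64(30.1)], [np.float64(-9.9), np.float64(-3.8), np.float64(36.9)]]
```

Converted, 30.1 mm is 0.0502, 26.2 mm is 0.0437.

Emit:
play_rows --increments '[{"offset": [-0.001, 0.0128, 0.0035], "turn": [0, 0, 0]}, {"offset": [-0.0025, 0.0247, 0.0093], "turn": [0, 0, 0]}, {"offset": [-0.0047, 0.0352, 0.0172], "turn": [0, 0, 0]}, {"offset": [-0.0073, 0.0437, 0.027], "turn": [0, 0, 0]}, {"offset": [-0.0103, 0.0502, 0.0383], "turn": [0, 0, 0]}]'

```text
t: 3.3
eef_pos: [413.0, -323.9, 87.5]
ee_rot: [[0.668, -0.722, 0.178], [-0.697, -0.692, -0.188], [0.259, 0.002, -0.966]]
force: [1.2, 2.3, 1.7]
opening: 0.136
gripper_force: 58.7
```

```bash
python3 - <<'E'
from rig import r
from h import *
st(r.get_obs())
E
```

```text
t 3.3 vise pos [-114.5  -37.4   87.5] F(vise) [-0.8  2.5  1.7] M [0.33 0.22 0.07] op 11.6 gf 58.7 q [-0.9   0.45  1.78  0.04  0.65  1.45]
```

Converted, 36.9 mm is 0.0615, 30.1 mm is 0.0502.

Emit:
play_rows --increments '[{"offset": [-0.0033, 0.004, 0.0123], "turn": [0, 0, 0]}, {"offset": [-0.0067, 0.0053, 0.025], "turn": [0, 0, 0]}, {"offset": [-0.0102, 0.004, 0.0378], "turn": [0, 0, 0]}, {"offset": [-0.0135, 0, 0.0502], "turn": [0, 0, 0]}, {"offset": [-0.0165, -0.0063, 0.0615], "turn": [0, 0, 0]}]'

```text
t: 3.8
eef_pos: [416.5, -320.7, 48.8]
ee_rot: [[0.669, -0.722, 0.178], [-0.697, -0.692, -0.188], [0.259, 0.001, -0.966]]
force: [3.8, 5.8, 7.4]
opening: 0.14
gripper_force: 59.6
```

```bash
python3 - <<'E'
from rig import r
from h import *
st(r.get_obs())
np.set_printoptions(legacy='1.25')
crank(2.17,7.17,n=25)
E
```

```text
t 3.8 vise pos [-114.4  -32.7   48.8] F(vise) [-1.6  6.8  7.4] M [1.02 0.11 0.27] op 11.9 gf 59.6 q [-0.89  0.52  1.81  0.04  0.55  1.46]
2.17 -> 3.17 [[-1.6, -5.1, 5.9], [-2.9, -11.4, 10.7], [-3.8, -18.5, 14.2], [-4.4, -26.2, 16.3], [-4.5, -34.2, 16.8]]
3.17 -> 4.17 [[0.3, -7.9, -1.0], [0.9, -15.5, -3.5], [2.0, -22.4, -7.4], [3.4, -28.3, -12.5], [5.0, -33.1, -18.7]]
4.17 -> 5.17 [[1.9, -3.4, -7.0], [3.9, -5.3, -14.5], [5.9, -5.7, -22.2], [8.0, -4.4, -29.8], [9.9, -1.6, -37.0]]
5.17 -> 6.17 [[1.8, 4.2, -6.5], [3.3, 9.7, -12.2], [4.4, 16.2, -16.6], [5.3, 23.6, -19.7], [5.7, 31.4, -21.3]]
6.17 -> 7.17 [[0.0, 8.0, -0.1], [-0.4, 15.8, 1.3], [-1.1, 23.2, 4.2], [-2.3, 29.9, 8.5], [-3.7, 35.5, 14.0]]
```

Converted, -34.2 mm is -0.057, -26.2 mm is -0.0437.

Emit:
play_rows --increments '[{"offset": [-0.0027, -0.0085, 0.0098], "turn": [0, 0, 0]}, {"offset": [-0.0048, -0.019, 0.0178], "turn": [0, 0, 0]}, {"offset": [-0.0063, -0.0308, 0.0237], "turn": [0, 0, 0]}, {"offset": [-0.0073, -0.0437, 0.0272], "turn": [0, 0, 0]}, {"offset": [-0.0075, -0.057, 0.028], "turn": [0, 0, 0]}]'

```text
t: 4.3
eef_pos: [441.2, -297.3, 32.3]
ee_rot: [[0.669, -0.722, 0.179], [-0.696, -0.692, -0.189], [0.26, 0.002, -0.966]]
force: [-8.3, 1.1, 16.2]
opening: 0.134
gripper_force: 60.5
```

```bash
python3 - <<'E'
from rig import r
from h import *
st(r.get_obs())
E
```

```text
t 4.3 vise pos [-114.1    1.4   32.3] F(vise) [-6.5 -5.2 16.2] M [-0.76  0.27 -0.36] op 11.4 gf 60.5 q [-0.82  0.56  1.81  0.    0.51  1.56]
```

Converted, -33.1 mm is -0.0552, 5.2 mm is 0.0087.

Emit:
play_rows --increments '[{"offset": [0.0005, -0.0132, -0.0025], "turn": [0, 0, 0]}, {"offset": [0.0017, -0.0258, -0.0075], "turn": [0, 0, 0]}, {"offset": [0.0037, -0.0373, -0.014], "turn": [0, 0, 0]}, {"offset": [0.006, -0.0472, -0.0225], "turn": [0, 0, 0]}, {"offset": [0.0087, -0.0552, -0.0328], "turn": [0, 0, 0]}]'

```text
t: 4.8
eef_pos: [464.9, -274.6, 51.9]
ee_rot: [[0.669, -0.722, 0.177], [-0.697, -0.692, -0.189], [0.259, 0.003, -0.966]]
force: [-3.4, -7.3, -1.8]
opening: 0.141
gripper_force: 58.8
```

```bash
python3 - <<'E'
from rig import r
from h import *
st(r.get_obs())
E
```

```text
t 4.8 vise pos [-114.2   34.1   51.9] F(vise) [ 3.  -7.5 -1.8] M [-1.4  -0.22 -0.44] op 12.0 gf 58.8 q [-0.74  0.53  1.77 -0.03  0.58  1.66]
```

Converted, -37 mm is -0.0617, -3.4 mm is -0.0057.

Emit:
play_rows --increments '[{"offset": [0.0032, -0.0057, -0.0117], "turn": [0, 0, 0]}, {"offset": [0.0065, -0.0088, -0.0242], "turn": [0, 0, 0]}, {"offset": [0.0098, -0.0095, -0.037], "turn": [0, 0, 0]}, {"offset": [0.0133, -0.0073, -0.0497], "turn": [0, 0, 0]}, {"offset": [0.0165, -0.0027, -0.0617], "turn": [0, 0, 0]}]'

```text
t: 5.3
eef_pos: [466.1, -273.4, 90.0]
ee_rot: [[0.669, -0.722, 0.178], [-0.697, -0.692, -0.188], [0.259, 0.002, -0.966]]
force: [1.4, -8.7, -9.4]
opening: 0.137
gripper_force: 58.5
```

Converted, 31.4 mm is 0.0523, 5.3 mm is 0.0088.

Emit:
play_rows --increments '[{"offset": [0.003, 0.007, -0.0108], "turn": [0, 0, 0]}, {"offset": [0.0055, 0.0162, -0.0203], "turn": [0, 0, 0]}, {"offset": [0.0073, 0.027, -0.0277], "turn": [0, 0, 0]}, {"offset": [0.0088, 0.0393, -0.0328], "turn": [0, 0, 0]}, {"offset": [0.0095, 0.0523, -0.0355], "turn": [0, 0, 0]}]'

```text
t: 5.8
eef_pos: [443.4, -294.9, 112.4]
ee_rot: [[0.668, -0.722, 0.179], [-0.697, -0.692, -0.188], [0.259, 0.001, -0.966]]
force: [8.1, -2.9, -11.0]
opening: 0.137
gripper_force: 58.7
```

```bash
python3 - <<'E'
from rig import r
from h import *
st(r.get_obs())
np.set_printoptions(legacy='1.25')
crank(6.17,7.67,n=10)
crank(7.67,8.17)
crank(8.17,8.67)
E
```

```text
t 5.8 vise pos [-114.4    4.6  112.4] F(vise) [  7.7   3.8 -11. ] M [ 0.46 -0.47  0.11] op 11.7 gf 58.7 q [-0.81  0.42  1.73 -0.    0.73  1.57]
6.17 -> 6.92 [[0.1, 6.0, -0.2], [-0.1, 11.9, 0.4], [-0.5, 17.7, 1.9], [-1.1, 23.2, 4.2], [-2.0, 28.3, 7.3]]
6.92 -> 7.67 [[-1.0, 4.5, 3.8], [-2.2, 8.4, 8.2], [-3.5, 11.6, 13.1], [-4.9, 14.0, 18.4], [-6.4, 15.5, 24.0]]
7.67 -> 8.17 [[-1.0, 0.5, 3.8], [-2.1, 0.7, 7.7], [-3.1, 0.4, 11.5], [-4.1, -0.3, 15.4], [-5.1, -1.3, 19.1]]
8.17 -> 8.67 [[-1.0, -1.4, 3.6], [-1.9, -3.2, 7.1], [-2.8, -5.4, 10.3], [-3.6, -7.8, 13.4], [-4.3, -10.6, 16.1]]
```

Converted, 28.3 mm is 0.0472, 23.2 mm is 0.0387.

Emit:
play_rows --increments '[{"offset": [0, 0.01, 0.0005], "turn": [0, 0, 0]}, {"offset": [-0.0005, 0.0198, 0.002], "turn": [0, 0, 0]}, {"offset": [-0.0012, 0.0295, 0.0047], "turn": [0, 0, 0]}, {"offset": [-0.0022, 0.0387, 0.0085], "turn": [0, 0, 0]}, {"offset": [-0.0037, 0.0472, 0.0137], "turn": [0, 0, 0]}]'

```text
t: 6.3
eef_pos: [422.5, -314.8, 104.5]
ee_rot: [[0.669, -0.722, 0.178], [-0.697, -0.692, -0.189], [0.26, 0.002, -0.966]]
force: [2.0, 1.9, 2.0]
opening: 0.136
gripper_force: 60.0
```

Emit:
play_rows --increments '[{"offset": [-0.0017, 0.0075, 0.0063], "turn": [0, 0, 0]}, {"offset": [-0.0037, 0.014, 0.0137], "turn": [0, 0, 0]}, {"offset": [-0.0058, 0.0193, 0.0218], "turn": [0, 0, 0]}, {"offset": [-0.0082, 0.0233, 0.0307], "turn": [0, 0, 0]}, {"offset": [-0.0107, 0.0258, 0.04], "turn": [0, 0, 0]}]'

```text
t: 6.8
eef_pos: [411.3, -325.5, 78.8]
ee_rot: [[0.669, -0.722, 0.178], [-0.697, -0.692, -0.188], [0.259, 0.002, -0.966]]
force: [0.9, 0.6, 1.4]
opening: 0.137
gripper_force: 60.0
```

```bash
python3 - <<'E'
from rig import r
from h import *
st(r.get_obs())
E
```

```text
t 6.8 vise pos [-114.5  -39.8   78.8] F(vise) [0.2 1.  1.4] M [ 0.05 -0.08 -0.08] op 11.7 gf 60.0 q [-0.91  0.46  1.79  0.04  0.63  1.44]
```

Converted, 19.1 mm is 0.0318, 15.4 mm is 0.0257.

Emit:
play_rows --increments '[{"offset": [-0.0017, 0.0008, 0.0063], "turn": [0, 0, 0]}, {"offset": [-0.0035, 0.0012, 0.0128], "turn": [0, 0, 0]}, {"offset": [-0.0052, 0.0007, 0.0192], "turn": [0, 0, 0]}, {"offset": [-0.0068, -0.0005, 0.0257], "turn": [0, 0, 0]}, {"offset": [-0.0085, -0.0022, 0.0318], "turn": [0, 0, 0]}]'

```text
t: 7.3
eef_pos: [412.4, -324.4, 59.6]
ee_rot: [[0.669, -0.722, 0.178], [-0.697, -0.692, -0.188], [0.259, 0.002, -0.966]]
force: [-2.5, 0.3, 7.7]
opening: 0.138
gripper_force: 60.6
```

```bash
python3 - <<'E'
from rig import r
from h import *
st(r.get_obs())
np.set_printoptions(legacy='1.25')
crank(8.17,8.42)
crank(8.42,8.67)
E
```

```text
t 7.3 vise pos [-114.4  -38.2   59.6] F(vise) [-1.9 -1.6  7.7] M [-0.26  0.05 -0.08] op 11.8 gf 60.6 q [-0.9   0.5   1.81  0.04  0.58  1.44]
8.17 -> 8.42 [[-0.5, -0.7, 1.8], [-1.0, -1.4, 3.6], [-1.4, -2.3, 5.4], [-1.9, -3.2, 7.1], [-2.3, -4.3, 8.7]]
8.42 -> 8.67 [[-0.4, -1.1, 1.6], [-0.8, -2.3, 3.2], [-1.2, -3.6, 4.6], [-1.6, -4.9, 6.1], [-2.0, -6.4, 7.4]]
```

Converted, 8.7 mm is 0.0145, 7.1 mm is 0.0118.

Emit:
play_rows --increments '[{"offset": [-0.0008, -0.0012, 0.003], "turn": [0, 0, 0]}, {"offset": [-0.0017, -0.0023, 0.006], "turn": [0, 0, 0]}, {"offset": [-0.0023, -0.0038, 0.009], "turn": [0, 0, 0]}, {"offset": [-0.0032, -0.0053, 0.0118], "turn": [0, 0, 0]}, {"offset": [-0.0038, -0.0072, 0.0145], "turn": [0, 0, 0]}]'

```text
t: 7.8
eef_pos: [415.5, -321.6, 51.1]
ee_rot: [[0.669, -0.722, 0.178], [-0.697, -0.692, -0.189], [0.26, 0.002, -0.966]]
force: [-6.4, -1.8, 11.7]
opening: 0.139
gripper_force: 61.0
```

```bash
python3 - <<'E'
from rig import r
from h import *
st(r.get_obs())
E
```

```text
t 7.8 vise pos [-114.4  -34.    51.1] F(vise) [-3.1 -5.8 11.7] M [-0.85  0.28 -0.32] op 11.9 gf 61.0 q [-0.89  0.52  1.81  0.04  0.55  1.45]
```

Emit:
play_rows --increments '[{"offset": [0, 0, 0], "turn": [0, 0, 0]}, {"offset": [0, 0, 0], "turn": [0, 0, 0]}, {"offset": [0, 0, 0], "turn": [0, 0, 0]}, {"offset": [0, 0, 0], "turn": [0, 0, 0]}, {"offset": [0, 0, 0], "turn": [0, 0, 0]}]' --hand 40

```text
t: 8.3
eef_pos: [415.5, -321.3, 50.5]
ee_rot: [[0.669, -0.722, 0.178], [-0.697, -0.692, -0.188], [0.258, 0.002, -0.966]]
force: [-0.4, 0.2, 0.4]
opening: 0.469
gripper_force: 0.0
```

```bash
python3 - <<'E'
from rig import r
from h import *
np.set_printoptions(legacy='1.25')
o=r.get_obs();st(o)
go(o,V2W((-140,-34,160)),tool(0,np.radians(15)),5)
o["eef_pos"]=V2W((-140,-34,160));o["ee_rot"]=tool(0,np.radians(15))
go(o,V2W((-75,8,200)),tool(0,0),5)
E
```

```text
t 8.3 vise pos [-114.6  -33.8   50.5] F(vise) [-0.4 -0.1  0.4] M [-0.05  0.15 -0.02] op 40.1 gf 0.0 q [-0.89  0.52  1.81  0.04  0.55  1.45]
[([0.7, 0.1, -22.5], [0.02, 0.01, 0.02]), ([1.5, 0.1, -45.0], [0.03, 0.01, 0.03]), ([2.2, 0.2, -67.4], [0.05, 0.02, 0.05]), ([3.0, 0.2, -89.9], [0.06, 0.02, 0.07]), ([3.7, 0.3, -112.4], [0.08, 0.03, 0.09])]
[([14.6, -8.4, -4.4], [0.0, -3.0, -0.0]), ([29.3, -16.8, -8.7], [0.0, -6.0, -0.0]), ([43.9, -25.2, -13.1], [0.0, -9.0, -0.0]), ([58.5, -33.6, -17.5], [0.0, -12.0, -0.0]), ([73.1, -42.0, -21.8], [0.0, -15.0, -0.0])]
```

Converted, -112 mm is -0.1867, -22.5 mm is -0.0375.

Emit:
play_rows --increments '[{"offset": [0, 0, -0.0375], "turn": [0, 0, 0]}, {"offset": [0, 0, -0.075], "turn": [0, 0, 0]}, {"offset": [0, 0, -0.1125], "turn": [0, 0, 0]}, {"offset": [0, 0, -0.15], "turn": [0, 0, 0]}, {"offset": [0, 0, -0.1867], "turn": [0, 0, 0]}]' --hand 85

```text
t: 8.8
eef_pos: [395.3, -300.0, 159.6]
ee_rot: [[0.669, -0.722, 0.178], [-0.697, -0.692, -0.188], [0.259, 0.002, -0.966]]
force: [-0.4, -0.2, -0.2]
opening: 0.996
gripper_force: 0.0
```

Converted, 73 mm is 0.1217, 48 mm is 0.08, -15 degrees is -0.1667.

Emit:
play_rows --increments '[{"offset": [0.04, -0.0233, -0.0117], "turn": [0, -0.0556, 0]}, {"offset": [0.08, -0.0467, -0.0233], "turn": [0, -0.1111, 0]}, {"offset": [0.1217, -0.07, -0.0367], "turn": [0, -0.1667, 0]}, {"offset": [0.1217, -0.07, -0.0367], "turn": [0, -0.1667, 0]}, {"offset": [0.1217, -0.07, -0.0367], "turn": [0, -0.1667, 0]}]'

```text
t: 9.3
eef_pos: [470.9, -318.0, 198.1]
ee_rot: [[0.692, -0.722, -0.002], [-0.722, -0.692, -0.001], [-0.001, 0.002, -1.0]]
force: [-0.5, 0.6, -0.4]
opening: 0.999
gripper_force: 0.0
```

```bash
python3 - <<'E'
from rig import r
from h import *
o=r.get_obs();st(o)
c=r.camera("wrist");cv2.imwrite("pics/w2.png",c["image"]);np.save("w2.npy",{k:c[k] for k in c if k!="image"},allow_pickle=True)
p=proj(c,V2W((1,8,106)));print(p,[proj(c,V2W(q)).round() for q in((26,40,76),(26,-40,76),(-78,40,78))])
x,y=int(p[0]),int(p[1]);
x0,y0=max(0,min(x-100,440)),max(0,min(y-75,250));print(x0,y0)
cv2.imwrite("pics/z3.png",cv2.resize(c["image"][y0:y0+150,x0:x0+200],(800,600),interpolation=2))
E
```

```text
t 9.3 vise pos [-78.7   8.5 198.1] F(vise) [-0.7  0.1 -0.4] M [-0.06  0.05 -0.  ] op 85.3 gf 0.0 q [-0.8   0.45  1.33 -0.    1.35  1.58]
[321.88536374  82.16971752] [array([273.,  45.]), array([395.,  45.]), array([277., 200.])]
221 7
```

View pics/z3.png

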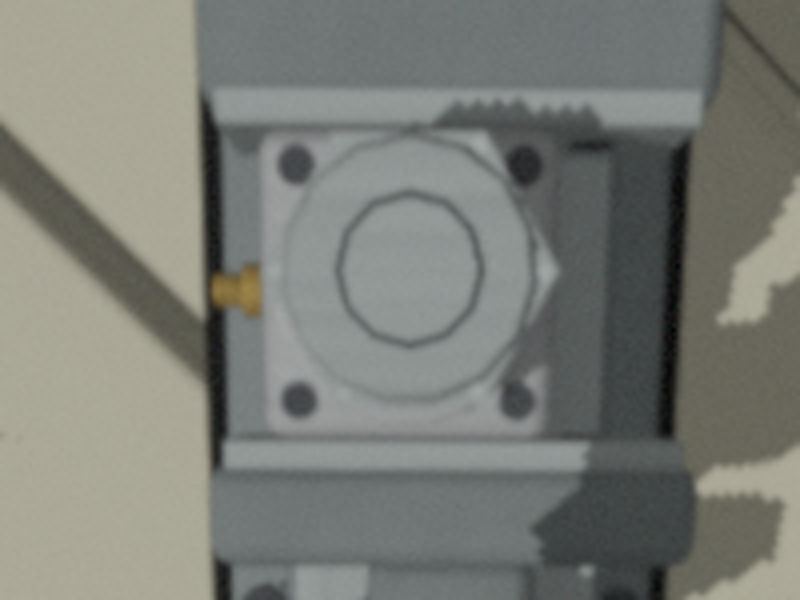

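The crop shows the hub square against the jaws, with the cap centre at crop (410,269). Hexagon corners at (558,270) and (490,130) put a pair of flats square to vise x. So I grip with the fingers closing along vise x.

```bash
python3 - <<'E'
from rig import r
from h import *
np.set_printoptions(legacy='1.25')
c=np.load("w2.npy",allow_pickle=True).item()
P=onz(c,(221+410.5/4-.5,7+269.5/4-.5),106);print("cap",P.round(1),W2V(P).round(1)); 
print("jaw face",W2V(onz(c,(221+300/4,7+125/4),76)).round(1),W2V(onz(c,(221+300/4,7+440/4),76)).round(1))
o=r.get_obs();st(o);go(o,np.r_[P[:2],165],tool(np.pi/2),15)
E
```

```text
cap [ 528.3 -379.8  106. ] [  5.6   7.3 106. ]
jaw face [29.8 24.7 76. ] [-19.9  25.6  76. ]
t 9.35 vise pos [-79.5   8.3 198. ] F(vise) [ 0.2 -0.3  0.1] M [ 0.01  0.02 -0.01] op 85.1 gf 0.0 q [-0.8   0.45  1.34 -0.    1.35  1.58]
[([5.7, 0.1, 2.2], [0.0, 0.01, -6.0]), ([11.3, 0.1, 4.4], [0.0, 0.02, -11.99]), ([17.0, 0.2, 6.6], [0.0, 0.03, -17.99]), ([22.7, 0.3, 8.8], [0.0, 0.04, -23.98]), ([28.4, 0.4, 11.0], [0.01, 0.05, -29.98])]
[([4.9, 2.9, 2.2], [0.0, 0.01, -6.0]), ([9.8, 5.8, 4.4], [0.0, 0.02, -11.99]), ([14.6, 8.7, 6.6], [0.0, 0.03, -17.99]), ([19.5, 11.6, 8.8], [0.0, 0.04, -23.98]), ([24.4, 14.5, 11.0], [0.01, 0.05, -29.98])]
[([2.8, 4.9, 2.2], [0.0, 0.01, -6.0]), ([5.6, 9.9, 4.4], [0.0, 0.02, -11.99]), ([8.3, 14.8, 6.6], [0.0, 0.03, -17.99]), ([11.1, 19.8, 8.8], [0.0, 0.04, -23.98]), ([13.9, 24.7, 11.0], [0.01, 0.05, -29.98])]
```

Converted, 28.4 mm is 0.0473, 22.7 mm is 0.0378, -30 degrees is -0.3333.

Emit:
play_rows --increments '[{"offset": [0.0095, 0, 0.0037], "turn": [0, 0, -0.0667]}, {"offset": [0.0188, 0, 0.0073], "turn": [0, 0, -0.1333]}, {"offset": [0.0283, 0, 0.011], "turn": [0, 0, -0.2]}, {"offset": [0.0378, 0.0005, 0.0147], "turn": [0, 0, -0.2667]}, {"offset": [0.0473, 0.0007, 0.0183], "turn": [0, 0, -0.3333]}]'

```text
t: 9.85
eef_pos: [489.1, -338.4, 187.3]
ee_rot: [[0.961, -0.276, -0.002], [-0.276, -0.961, -0.0], [-0.002, 0.001, -1.0]]
force: [0.2, -0.7, -0.1]
opening: 0.997
gripper_force: 0.0
```

Converted, 24.4 mm is 0.0407, 19.5 mm is 0.0325, -30 degrees is -0.3333.

Emit:
play_rows --increments '[{"offset": [0.0082, 0.0048, 0.0037], "turn": [0, 0, -0.0667]}, {"offset": [0.0163, 0.0097, 0.0073], "turn": [0, 0, -0.1333]}, {"offset": [0.0243, 0.0145, 0.011], "turn": [0, 0, -0.2]}, {"offset": [0.0325, 0.0193, 0.0147], "turn": [0, 0, -0.2667]}, {"offset": [0.0407, 0.0242, 0.0183], "turn": [0, 0, -0.3333]}]'

```text
t: 10.35
eef_pos: [508.5, -359.2, 176.3]
ee_rot: [[0.97, 0.242, -0.002], [0.242, -0.97, -0.0], [-0.002, -0.0, -1.0]]
force: [1.5, -0.6, -0.1]
opening: 1.0
gripper_force: 0.0
```

Converted, 24.7 mm is 0.0412, 19.8 mm is 0.033, -30 degrees is -0.3333.

Emit:
play_rows --increments '[{"offset": [0.0047, 0.0082, 0.0037], "turn": [0, 0, -0.0667]}, {"offset": [0.0093, 0.0165, 0.0073], "turn": [0, 0, -0.1333]}, {"offset": [0.0138, 0.0247, 0.011], "turn": [0, 0, -0.2]}, {"offset": [0.0185, 0.033, 0.0147], "turn": [0, 0, -0.2667]}, {"offset": [0.0232, 0.0412, 0.0183], "turn": [0, 0, -0.3333]}]'

```text
t: 10.85
eef_pos: [527.8, -380.0, 165.3]
ee_rot: [[0.719, 0.695, -0.002], [0.695, -0.719, -0.0], [-0.002, -0.001, -1.0]]
force: [0.4, 0.1, 0.2]
opening: 0.997
gripper_force: 0.0
```

Emit:
play_rows --increments '[{"offset": [0, 0, 0], "turn": [0, 0, 0]}, {"offset": [0, 0, 0], "turn": [0, 0, 0]}, {"offset": [0, 0, 0], "turn": [0, 0, 0]}, {"offset": [0, 0, 0], "turn": [0, 0, 0]}, {"offset": [0, 0, 0], "turn": [0, 0, 0]}]'

```text
t: 11.35
eef_pos: [528.7, -380.2, 166.0]
ee_rot: [[0.723, 0.691, -0.001], [0.691, -0.723, -0.001], [-0.002, -0.0, -1.0]]
force: [-0.8, 0.3, -0.6]
opening: 0.991
gripper_force: 0.0
```

```bash
python3 - <<'E'
from rig import r
from h import *
np.set_printoptions(legacy='1.25')
o=r.get_obs();st(o);go(o,np.array([528.3,-379.8,103]),tool(np.pi/2),5)
E
```

```text
t 11.35 vise pos [  6.3   7.3 166. ] F(vise) [-0.7 -0.4 -0.6] M [-0.02 -0.    0.02] op 84.6 gf 0.0 q [-0.8   0.62  1.12 -0.    1.4   0.  ]
[([0.0, -0.1, 12.6], [-0.0, 0.02, 0.0]), ([0.0, -0.2, 25.2], [-0.0, 0.04, 0.01]), ([0.1, -0.4, 37.8], [-0.0, 0.06, 0.01]), ([0.1, -0.5, 50.4], [-0.0, 0.08, 0.01]), ([0.1, -0.6, 63.0], [-0.0, 0.1, 0.02])]
```

Converted, 62 mm is 0.1033, 12.6 mm is 0.021.

Emit:
play_rows --increments '[{"offset": [0, 0, 0.021], "turn": [0, 0, 0]}, {"offset": [0, -0.0003, 0.0417], "turn": [0, 0, 0]}, {"offset": [0, -0.0005, 0.0633], "turn": [0, 0, 0]}, {"offset": [0, -0.0007, 0.0833], "turn": [0, 0, 0]}, {"offset": [0, -0.0008, 0.1033], "turn": [0, 0, 0]}]'

```text
t: 11.85
eef_pos: [528.3, -379.9, 102.3]
ee_rot: [[0.722, 0.692, -0.002], [0.692, -0.722, -0.0], [-0.002, -0.001, -1.0]]
force: [0.2, -0.7, 0.7]
opening: 0.996
gripper_force: 0.0
```

Emit:
play_rows --increments '[{"offset": [0, 0, 0], "turn": [0, 0, 0]}, {"offset": [0, 0, 0], "turn": [0, 0, 0]}, {"offset": [0, 0, 0], "turn": [0, 0, 0]}, {"offset": [0, 0, 0], "turn": [0, 0, 0]}, {"offset": [0, 0, 0], "turn": [0, 0, 0]}]' --hand 0

```text
t: 12.35
eef_pos: [528.7, -380.4, 104.8]
ee_rot: [[0.722, 0.692, -0.0], [0.692, -0.722, -0.002], [-0.002, 0.002, -1.0]]
force: [-0.2, 0.0, 3.9]
opening: 0.432
gripper_force: 60.8
```

Emit:
play_rows --increments '[{"offset": [0, 0, 0], "turn": [0, 0, 0]}, {"offset": [0, 0, 0], "turn": [0, 0, 0]}, {"offset": [0, 0, 0], "turn": [0, 0, 0]}, {"offset": [0, 0, 0], "turn": [0, 0, 0]}, {"offset": [0, 0, 0], "turn": [0, 0, 0]}]'

```text
t: 12.85
eef_pos: [528.7, -380.3, 104.8]
ee_rot: [[0.722, 0.692, -0.0], [0.692, -0.722, -0.002], [-0.002, 0.002, -1.0]]
force: [-0.2, 1.1, 4.9]
opening: 0.432
gripper_force: 60.9
```

```bash
python3 - <<'E'
from rig import r
from h import *
o=r.get_obs();st(o)
E
```

```text
t 12.85 vise pos [  6.3   7.2 104.8] F(vise) [-0.9  0.6  4.9] M [ 0.06  0.15 -0.03] op 36.9 gf 60.9 q [-0.8   0.68  1.2  -0.    1.26  0.  ]
```

Converted, -4 degrees is -0.0444.

Emit:
play_rows --increments '[{"offset": [0, 0, 0], "turn": [0, 0, -0.0111]}, {"offset": [0, 0, 0], "turn": [0, 0, -0.0222]}, {"offset": [0, 0, 0], "turn": [0, 0, -0.0333]}, {"offset": [0, 0, 0], "turn": [0, 0, -0.0444]}, {"offset": [0, 0, 0], "turn": [0, 0, -0.0444]}]'

```text
t: 13.35
eef_pos: [528.8, -380.3, 104.8]
ee_rot: [[0.672, 0.741, -0.0], [0.741, -0.672, -0.002], [-0.002, 0.002, -1.0]]
force: [-0.8, -0.1, 5.6]
opening: 0.431
gripper_force: 61.0
```

```bash
python3 - <<'E'
from rig import r
from h import *
o=r.get_obs();st(o)
E
```

```text
t 13.35 vise pos [  6.4   7.3 104.8] F(vise) [-0.5 -0.6  5.6] M [0.   0.14 0.04] op 36.8 gf 61.0 q [-0.8   0.68  1.2  -0.    1.26 -0.07]
```

Converted, -0.2 mm is -0.0003, -0.1 mm is -0.0002, -4 degrees is -0.0444.

Emit:
play_rows --increments '[{"offset": [0, 0, 0], "turn": [0, 0, -0.0111]}, {"offset": [0, 0, 0], "turn": [0, 0, -0.0222]}, {"offset": [0, 0, -0.0002], "turn": [0, 0, -0.0333]}, {"offset": [0, 0, -0.0003], "turn": [0, 0, -0.0444]}, {"offset": [0, 0, -0.0003], "turn": [0, 0, -0.0444]}]'

```text
t: 13.85
eef_pos: [528.8, -380.3, 104.8]
ee_rot: [[0.618, 0.786, -0.0], [0.786, -0.618, -0.002], [-0.002, 0.001, -1.0]]
force: [1.0, -0.2, 5.2]
opening: 0.428
gripper_force: 61.0
```

```bash
python3 - <<'E'
from rig import r
from h import *
o=r.get_obs();st(o)
E
```

```text
t 13.85 vise pos [  6.3   7.3 104.8] F(vise) [0.8 0.5 5.2] M [ 0.03 -0.    0.08] op 36.5 gf 61.0 q [-0.8   0.68  1.2  -0.    1.26 -0.14]
```

Converted, -0.2 mm is -0.0003, -0.1 mm is -0.0002, -4 degrees is -0.0444.

Emit:
play_rows --increments '[{"offset": [0, 0, 0], "turn": [0, 0, -0.0111]}, {"offset": [0, 0, 0], "turn": [0, 0, -0.0222]}, {"offset": [0, 0, -0.0002], "turn": [0, 0, -0.0333]}, {"offset": [0, 0, -0.0003], "turn": [0, 0, -0.0444]}, {"offset": [0, 0, -0.0003], "turn": [0, 0, -0.0444]}]'

```text
t: 14.35
eef_pos: [528.7, -380.3, 104.8]
ee_rot: [[0.562, 0.827, -0.0], [0.827, -0.562, -0.002], [-0.002, 0.001, -1.0]]
force: [0.2, 0.4, 5.5]
opening: 0.428
gripper_force: 61.0
```

```bash
python3 - <<'E'
from rig import r
from h import *
o=r.get_obs();st(o)
E
```

```text
t 14.35 vise pos [  6.3   7.2 104.8] F(vise) [-0.1  0.4  5.5] M [ 0.13 -0.03  0.01] op 36.5 gf 61.0 q [-0.8   0.68  1.2  -0.    1.26 -0.21]
```

Converted, -0.3 mm is -0.0005, -0.2 mm is -0.0003, -6 degrees is -0.0667.

Emit:
play_rows --increments '[{"offset": [0, 0, 0], "turn": [0, 0, -0.0167]}, {"offset": [0, 0, 0], "turn": [0, 0, -0.0333]}, {"offset": [0, 0, -0.0002], "turn": [0, 0, -0.05]}, {"offset": [0, 0, -0.0003], "turn": [0, 0, -0.0667]}, {"offset": [0, 0, -0.0005], "turn": [0, 0, -0.0667]}]'

```text
t: 14.85
eef_pos: [528.7, -380.2, 105.0]
ee_rot: [[0.472, 0.881, -0.001], [0.881, -0.472, -0.002], [-0.002, 0.0, -1.0]]
force: [0.9, -0.5, 4.9]
opening: 0.426
gripper_force: 61.0
```

```bash
python3 - <<'E'
from rig import r
from h import *
o=r.get_obs();st(o)
E
```

```text
t 14.85 vise pos [  6.2   7.3 105. ] F(vise) [1.  0.3 4.9] M [ 0.09 -0.05 -0.04] op 36.4 gf 61.0 q [-0.8   0.68  1.2  -0.    1.26 -0.31]
```

Converted, -0.7 mm is -0.0012, -0.6 mm is -0.001, -6.4 degrees is -0.0711.

Emit:
play_rows --increments '[{"offset": [0, 0, -0.0002], "turn": [0, 0, -0.0356]}, {"offset": [0, 0, -0.0005], "turn": [0, 0, -0.0711]}, {"offset": [0, 0, -0.0007], "turn": [0, 0, -0.1067]}, {"offset": [0, 0, -0.001], "turn": [0, 0, -0.1422]}, {"offset": [0, 0, -0.0012], "turn": [0, 0, -0.1778]}]'

```text
t: 15.35
eef_pos: [528.6, -380.1, 105.6]
ee_rot: [[0.21, 0.978, -0.001], [0.978, -0.21, -0.002], [-0.002, -0.001, -1.0]]
force: [0.3, 0.1, 6.2]
opening: 0.433
gripper_force: 61.0
```

```bash
python3 - <<'E'
from rig import r
from h import *
o=r.get_obs();st(o)
E
```

```text
t 15.35 vise pos [  6.1   7.3 105.6] F(vise) [0.1 0.3 6.2] M [ 0.07  0.04 -0.05] op 36.9 gf 61.0 q [-0.8   0.68  1.2  -0.    1.26 -0.59]
```

Converted, -0.7 mm is -0.0012, -0.6 mm is -0.001, -16 degrees is -0.1778.

Emit:
play_rows --increments '[{"offset": [0, 0, -0.0002], "turn": [0, 0, -0.0356]}, {"offset": [0, 0, -0.0005], "turn": [0, 0, -0.0711]}, {"offset": [0, 0, -0.0007], "turn": [0, 0, -0.1067]}, {"offset": [0, 0, -0.001], "turn": [0, 0, -0.1422]}, {"offset": [0, 0, -0.0012], "turn": [0, 0, -0.1778]}]'

```text
t: 15.85
eef_pos: [528.5, -380.2, 106.2]
ee_rot: [[-0.068, 0.998, -0.001], [0.998, 0.068, -0.002], [-0.002, -0.001, -1.0]]
force: [-0.3, -0.4, 4.6]
opening: 0.432
gripper_force: 61.0
```

Converted, -0.7 mm is -0.0012, -0.6 mm is -0.001, -16 degrees is -0.1778.

Emit:
play_rows --increments '[{"offset": [0, 0, -0.0002], "turn": [0, 0, -0.0356]}, {"offset": [0, 0, -0.0005], "turn": [0, 0, -0.0711]}, {"offset": [0, 0, -0.0007], "turn": [0, 0, -0.1067]}, {"offset": [0, 0, -0.001], "turn": [0, 0, -0.1422]}, {"offset": [0, 0, -0.0012], "turn": [0, 0, -0.1778]}]'

```text
t: 16.35
eef_pos: [528.2, -379.9, 106.1]
ee_rot: [[-0.34, 0.94, -0.002], [0.94, 0.34, -0.0], [0.0, -0.002, -1.0]]
force: [-0.5, -0.5, -0.2]
opening: 0.433
gripper_force: 60.5
```

```bash
python3 - <<'E'
from rig import r
from h import *
o=r.get_obs();st(o)
E
```

```text
t 16.35 vise pos [  5.7   7.1 106.1] F(vise) [ 0.  -0.7 -0.2] M [ 0.03  0.01 -0.04] op 37.0 gf 60.5 q [-0.8   0.68  1.2  -0.    1.27 -1.15]
```

Converted, -0.7 mm is -0.0012, -0.6 mm is -0.001, -16 degrees is -0.1778.

Emit:
play_rows --increments '[{"offset": [0, 0, -0.0002], "turn": [0, 0, -0.0356]}, {"offset": [0, 0, -0.0005], "turn": [0, 0, -0.0711]}, {"offset": [0, 0, -0.0007], "turn": [0, 0, -0.1067]}, {"offset": [0, 0, -0.001], "turn": [0, 0, -0.1422]}, {"offset": [0, 0, -0.0012], "turn": [0, 0, -0.1778]}]'

```text
t: 16.85
eef_pos: [528.0, -379.7, 106.3]
ee_rot: [[-0.586, 0.81, -0.003], [0.81, 0.586, 0.0], [0.002, -0.002, -1.0]]
force: [0.7, 0.4, -0.4]
opening: 0.431
gripper_force: 60.3
```

Converted, -0.4 mm is -0.0007, -0.3 mm is -0.0005, -10 degrees is -0.1111.

Emit:
play_rows --increments '[{"offset": [0, 0, -0.0002], "turn": [0, 0, -0.0278]}, {"offset": [0, 0, -0.0003], "turn": [0, 0, -0.0556]}, {"offset": [0, 0, -0.0005], "turn": [0, 0, -0.0833]}, {"offset": [0, 0, -0.0007], "turn": [0, 0, -0.1111]}, {"offset": [0, 0, -0.0007], "turn": [0, 0, -0.1111]}]'

```text
t: 17.35
eef_pos: [528.1, -379.7, 106.8]
ee_rot: [[-0.717, 0.697, -0.003], [0.698, 0.717, 0.0], [0.002, -0.002, -1.0]]
force: [0.0, 1.0, -2.0]
opening: 0.43
gripper_force: 60.3
```

```bash
python3 - <<'E'
from rig import r
from h import *
o=r.get_obs();st(o)
E
```

```text
t 17.35 vise pos [  5.4   7.2 106.8] F(vise) [-0.7  0.7 -2. ] M [-0.    0.    0.03] op 36.7 gf 60.3 q [-0.8   0.68  1.2  -0.    1.27 -1.6 ]
```

Converted, -2 mm is -0.0033, -1.5 mm is -0.0025, -4 degrees is -0.0444.

Emit:
play_rows --increments '[{"offset": [0, 0, -0.0008], "turn": [0, 0, -0.0111]}, {"offset": [0, 0, -0.0017], "turn": [0, 0, -0.0222]}, {"offset": [0, 0, -0.0025], "turn": [0, 0, -0.0333]}, {"offset": [0, 0, -0.0033], "turn": [0, 0, -0.0444]}, {"offset": [0, 0, -0.0033], "turn": [0, 0, -0.0444]}]'

```text
t: 17.85
eef_pos: [528.5, -380.1, 109.8]
ee_rot: [[-0.764, 0.645, -0.001], [0.645, 0.764, -0.001], [0.0, -0.002, -1.0]]
force: [0.3, -0.7, -1.6]
opening: 0.431
gripper_force: 60.3
```

```bash
python3 - <<'E'
from rig import r
from h import *
o=r.get_obs();st(o)
E
```

```text
t 17.85 vise pos [  6.    7.2 109.8] F(vise) [ 0.7 -0.3 -1.6] M [-0.02 -0.01 -0.  ] op 36.8 gf 60.3 q [-0.8   0.67  1.19 -0.    1.27 -1.67]
```

Converted, -5 mm is -0.0083, -4 mm is -0.0067.

Emit:
play_rows --increments '[{"offset": [0, 0, -0.0017], "turn": [0, 0, 0]}, {"offset": [0, 0, -0.0033], "turn": [0, 0, 0]}, {"offset": [0, 0, -0.005], "turn": [0, 0, 0]}, {"offset": [0, 0, -0.0067], "turn": [0, 0, 0]}, {"offset": [0, 0, -0.0083], "turn": [0, 0, 0]}]'

```text
t: 18.35
eef_pos: [528.5, -380.0, 114.8]
ee_rot: [[-0.763, 0.646, -0.001], [0.646, 0.763, -0.001], [0.0, -0.002, -1.0]]
force: [0.3, 0.3, -2.1]
opening: 0.431
gripper_force: 60.3
```

```bash
python3 - <<'E'
from rig import r
from h import *
o=r.get_obs();st(o)
E
```

```text
t 18.35 vise pos [  5.9   7.2 114.8] F(vise) [ 0.   0.4 -2.1] M [0.04 0.04 0.03] op 36.8 gf 60.3 q [-0.8   0.67  1.19 -0.    1.28 -1.67]
```

Free. Lift about 95 mm more to reach roughly 105 mm above the seat.

Converted, -48 mm is -0.08, -38 mm is -0.0633.

Emit:
play_rows --increments '[{"offset": [0, 0, -0.0133], "turn": [0, 0, 0]}, {"offset": [0, 0, -0.03], "turn": [0, 0, 0]}, {"offset": [0, 0, -0.0467], "turn": [0, 0, 0]}, {"offset": [0, 0, -0.0633], "turn": [0, 0, 0]}, {"offset": [0, 0, -0.08], "turn": [0, 0, 0]}]'

```text
t: 18.85
eef_pos: [528.6, -380.0, 164.0]
ee_rot: [[-0.763, 0.646, -0.001], [0.646, 0.763, -0.002], [-0.0, -0.002, -1.0]]
force: [-0.2, -0.1, -1.7]
opening: 0.429
gripper_force: 60.2
```

Converted, -47 mm is -0.0783, -44 mm is -0.0733.

Emit:
play_rows --increments '[{"offset": [0, 0, -0.02], "turn": [0, 0, 0]}, {"offset": [0, 0, -0.04], "turn": [0, 0, 0]}, {"offset": [0, 0, -0.06], "turn": [0, 0, 0]}, {"offset": [0, 0, -0.0733], "turn": [0, 0, 0]}, {"offset": [0, 0, -0.0783], "turn": [0, 0, 0]}]'

```text
t: 19.35
eef_pos: [528.8, -380.1, 210.9]
ee_rot: [[-0.764, 0.646, -0.0], [0.646, 0.764, -0.002], [-0.001, -0.002, -1.0]]
force: [-0.2, 0.5, -1.1]
opening: 0.428
gripper_force: 60.2
```

Emit:
play_rows --increments '[{"offset": [0, 0, 0], "turn": [0, 0, 0]}, {"offset": [0, 0, 0], "turn": [0, 0, 0]}, {"offset": [0, 0, 0], "turn": [0, 0, 0]}, {"offset": [0, 0, 0], "turn": [0, 0, 0]}, {"offset": [0, 0, 0], "turn": [0, 0, 0]}]'

```text
t: 19.85
eef_pos: [528.5, -379.9, 209.5]
ee_rot: [[-0.763, 0.646, -0.002], [0.646, 0.763, -0.001], [0.001, -0.002, -1.0]]
force: [-0.1, 0.7, -1.1]
opening: 0.429
gripper_force: 60.2
```

```bash
python3 - <<'E'
from rig import r
from h import *
o=r.get_obs();st(o)
a=r.camera("scene")["image"][90:280,205:355];b=r.camera("top")["image"][160:290,245:375]
cv2.imwrite("pics/z4.png",np.hstack([cv2.resize(a,(400,507)),cv2.resize(b,(400,507))]))
E
```

```text
t 19.85 vise pos [  5.9   7.4 209.5] F(vise) [-0.6  0.4 -1.1] M [-0.07 -0.    0.07] op 36.7 gf 60.2 q [-0.8   0.59  1.06 -0.    1.5  -1.67]
```

View pics/z4.png

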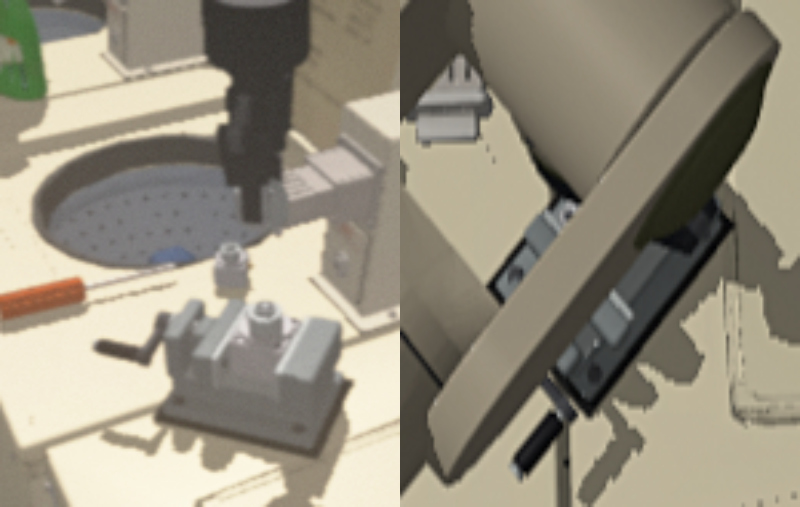

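The picture shows the hub clamped square with its neck bare at (266,325) in the left crop. The cap is in the fingers above it and the crank is where I left it.

```bash
python3 -c "
from rig import r
print(r.finish_job())"
```

```text
the job is handed in; nothing more can be done
None
```

I handed the job in with the hub clamped in the vise and the cap unscrewed counter-clockwise seen from above (right-hand thread); the gripper holds it level about 10 cm above its seat, and the hand-in call returned no verdict.

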